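# Heft the screw tins and hold up the full one

## Robot

A 6-joint arm with a two-finger parallel gripper is mounted at the origin on the work surface. World frame = base frame: x ahead of the robot, y to its left, z up, the work surface at z = 0. Lengths are in mm, angles in rad, forces in N, time in s.
With the tool pointing down it reaches from about 275 to 1000 mm from the base axis. Payload 8.4 kg.
Tool frame: the origin (TCP) lies midway between the tips of the shut fingers; the grasp point (between the pads) lies 19 mm behind it; y points along the fingers, z is the direction in which the jaws open and shut, and the axes are right-handed (so a half turn about y gives the same grasp; the last joint's range is limited). The gripper opens to 85 mm and grips with 20 to 120 N. Pads are 22 mm wide; open, the fingers measure 114 mm over their backs; the gripper's body (76 mm by 85 mm) begins 54 mm behind the grasp point. The pads swing forward as they close: fully open they stand 13 mm farther back than shut.
Start: joints at [1.277, 0.353, 1.633, -0, 1.155, -0.002], TCP at [179.796, 598.582, 200.081] pointing down, gripper open.
Joint ranges: [-2.63, 2.63], [-0.92, 2.1], [0.06, 2.66], [-1.3, 4.44], [0, 2.69], [-3.02, 3.02]. Speed limits (rad/s): [2.22, 2.22, 2.79, 3.14, 3.14, 3.14].

## Interface

Orientations are given as [roll, pitch, yaw] about the fixed x, y, z axes, in that order (R = Rz(yaw) Ry(pitch) Rx(roll)).
In Python, from rig import r, imaging gives the robot as it stands. The module is installed in compiled form; this text tells all that it offers.
- The arm moves only by the tool send_rows, never from a script. Its argument "series" is a list of rows, each a list of 6 numbers: the shift along the tool's x, y, z in m, then the turn, a rotation vector about the tool's x, y, z in degrees. In form: [[dx, dy, dz, ax, ay, az], ...]. A call has 1 to 8 rows; each row shifts and turns the commanded pose from where the row before left it, along the tool's axes as they then stand; what a row does not reach is not made up. A row lasts 1/10 s, in which the tool goes at most 50 mm and 8.59 degrees, less where a joint would pass 70% of its speed; a pose out of reach is approached as far as the arm can. A call is refused whole if a number of a shift passes 0.05 or a number of a turn 8.59, either way. A call with a gripper value outside its range is refused whole. "gripper" is the opening, from 0 (shut) to 1 (fully open), set as the call begins (left out, the last holds). The fingers move at their own pace and stop on an object; "squeeze" is the grip in N (left out, the last holds). Time passes only in rows, so rows that do not move let the fingers close. It gives the time, the measured TCP pose, the force and the opening at its end, in the units of the state.
- r.sense(): the state, without advancing time (a new reading comes with each control period).
- imaging.grab_frame(name): name is "scene" or "top" or "wrist"; returns a dict with "frame" (420x560x3 uint8, red, green, blue), "depth" (420x560 float32, mm along the optical axis (not along the pixel's ray), 0 where there is no reading), "intrinsics" (3x3 intrinsics, pixels), "distortion" ([k1, k2, p1, p2, k3] as OpenCV has them; the pictures are not rectified), "origin" and "rotation" of the camera in the world. Camera axes: x right, y down, z forward; pixel columns grow to the right and rows downward; lengths in mm; the calibration is good to about 2 mm. A picture is of the moment at which its call begins.
- r.sign_off(): hands the job in, once; it reports no verdict.
The state is a dict: "clock": time; "qpos": joint angles; "qvel": joint speeds; "joint_efforts": joint torques, N m; "eef_pos": TCP position; "tcp_rot": TCP orientation; "contact_force": force on the tool from outside, world axes, zero at the start; "wrist_torque": the same for the moment, N m; "opening": opening from 0.0 (shut) to 1.0 (fully open).
Only numpy, scipy, OpenCV 4.12 (cv2) and the standard library are available. Lean on these libraries where they do the work, as an engineer would, in place of code of your own. Each camera call takes 0.05 s, during which the arm holds its last target.

## Task

Two of the three identical screw tins on the cart are running low: find the heaviest of the three by feel, stand the two lighter ones upright in the blue refill tray, set down rather than dropped, and finish holding the heaviest up, upright and at least 10 cm clear of the cart; the program ends with the tin still in the gripper. Never tip a tin over, and leave the sander, mallet, brush and countersink case where they lie.

Things in the scene. Friction and masses are not known exactly. Their poses are not given: they have to be found in the camera images.
- tin_a_center (a point): closed round screw tin, green body with a bare metal lid, 56 mm across, 75 mm high; this point is on its axis half-way up (37.5 mm above its base); z is its axis. It stands upright on the cart at the start. The three tins look alike and weigh 0.15 to 0.65 kg, their weights and places drawn anew each time; the heaviest outweighs each of the others by more than 0.14 kg. The contents do not shift; the steel is stiff and takes any grip.
- tin_b_center (a point): closed screw tin just like tin_a (same look and size, its own unknown weight); the same point half-way up its axis, z its axis
- tin_c_center (a point): closed screw tin just like tin_a (same look and size, its own unknown weight); the same point half-way up its axis, z its axis
- tray: blue painted steel refill tray fixed to the cart, open on top, 120 mm (its x) by 280 mm (its y) and 18 mm high outside, walls 3 mm thick, floor's upper face 3 mm above the cart (as thick as the walls). Empty at the start; room for three tins in a row along its y. Origin at the centre of its underside, on the cart's surface; z up
- sander: grey and black palm sander standing on its square pad, 112 mm square and 143 mm high, with a black dust canister reaching 127 mm from the origin along its +x; origin under the centre of its pad. Bystander, loose
- mallet: beech mallet lying flat: head 130 mm (x) by 85 mm (y), 64 mm high, handle reaching 267 mm along its -y; origin under the centre of the head. Bystander, loose
- brush: stainless steel bench brush, dark bristles down: head 42 mm wide, from y = -5 to 145 mm, handle reaching to y = -159 mm, 57 mm high; origin under the near end of the head. Bystander, loose
- case: open black plastic case with five steel countersinks standing in it, 72 mm (x) by 160 mm (y), up to 49 mm high, its lid laid back flat along +x to 114 mm from the origin; origin under the centre of the case. Bystander, loose
There are look-alikes about, which are no part of the job. What is shaped like the part that bears tin_b_center but orange or turquoise is not meant.

How it is judged:
By the outcome, as a careful person would: the job done as asked, in the order asked, and still so for the second after the job is handed in, while the arm keeps its last pose, push and grip.
It also fails if it takes over 70 s, if anything falls off the work surface, if the arm or the gripper's body presses on something with over 40 N, if the wrist force passes 120 N, or if a joint passes its speed limit or range.

## Working session

There is one attempt and no reset: what is moved stays moved. The work goes in short steps, Python scripts to look and compute and a tool call to move; the robot and the scene stay as the last step left them, time stands still between calls to the robot, and variables do not carry over. Pictures are saved under pics/ and viewed, and the job is handed in when it is done.

Besides the shell and the picture viewer there is one more tool, called after "Emit:" as name([rows], argument=value, ...), one row to a line, values as JSON. send_rows: Moves the arm, as the interface text tells. Its arguments: {"type":"object","properties":{"series":{"type":"array","items":{"type":"array","items":{"type":"number"}}},"gripper":{"type":"number"},"squeeze":{"type":"number"}},"required":["series"]}

```bash
mkdir -p pics; cat > h.py <<'E'
from rig import r, imaging
import numpy as np, cv2, pickle
from scipy.spatial.transform import Rotation as R
def grab(n,tag=None):
    f=imaging.grab_frame(n); 
    if tag: cv2.imwrite(f'pics/{tag}.png',f['frame'][:,:,::-1]); pickle.dump(f,open(f'{tag}.pkl','wb'))
    return f
def ray(f,uv):
    p=cv2.undistortPoints(np.array([[uv]],float),np.array(f['intrinsics'],float),np.array(f['distortion'],float))[0,0]
    return np.array(f['rotation'])@np.array([p[0],p[1],1.0])
def onplane(f,uv,z):
    d=ray(f,uv);o=np.array(f['origin']);return o+d*(z-o[2])/d[2]
def bydepth(f,uv):
    return np.array(f['origin'])+ray(f,uv)*f['depth'][int(uv[1]),int(uv[0])]
E
python3 - <<'E'
from h import *
print(r.sense())
for n in ['scene','top','wrist']:
    f=grab(n,n+'0'); print(n,f['origin'],f['rotation'],f['intrinsics'],f['distortion'])
E
```

```text
{'clock': 0.0, 'qpos': array([ 1.27659400e+00,  3.53620387e-01,  1.63416398e+00,  1.14662647e-05,
        1.15523677e+00, -2.38151710e-03]), 'qvel': array([-0.00040989, -0.00181229, -0.00227269,  0.00012107,  0.00028788,
       -0.00041174]), 'joint_efforts': array([ 2.56512703e-04, -6.05258346e+01, -3.42071843e+01, -7.24506526e-05,
        9.56252916e-03,  8.64512685e-06]), 'eef_pos': array([179.63620164, 598.05468602, 199.36630266]), 'tcp_rot': array([-1.57222477e+00,  1.38856597e-05, -2.91825457e-01]), 'contact_force': array([-0.13111993,  0.18070479, -0.16350962]), 'wrist_torque': array([ 0.00838212, -0.00640117, -0.02189122]), 'opening': 1.0004645538375563}
scene [1331.11935238  208.88174601  826.92420875] [-2.3991321  -0.00364284  1.66080564] [[405.65854825   0.         282.26850445]
 [  0.         405.65854825 209.87253545]
 [  0.           0.           1.        ]] [-0.02942145  0.          0.          0.          0.        ]
top [574.09172365 141.01779326 964.90885398] [-3.06528478 -0.0184985  -1.56400461] [[392.97288565   0.         275.95875902]
 [  0.         392.97288565 209.30832433]
 [  0.           0.           1.        ]] [-0.02483415  0.          0.          0.          0.        ]
wrist [ 99.60565308 622.76016951 374.17326137] [2.80929440e+00 1.91889775e-03 1.27924638e+00] [[329.46837506   0.         284.66347902]
 [  0.         329.46837506 210.77301986]
 [  0.           0.           1.        ]] [-0.06008714  0.          0.          0.          0.        ]
```

```bash
sed -i "s/np.array(f\['rotation'\])@/R.from_euler('xyz',f['rotation']).as_matrix()@/" h.py
```

```text
(no output)
```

View pics/top0.png

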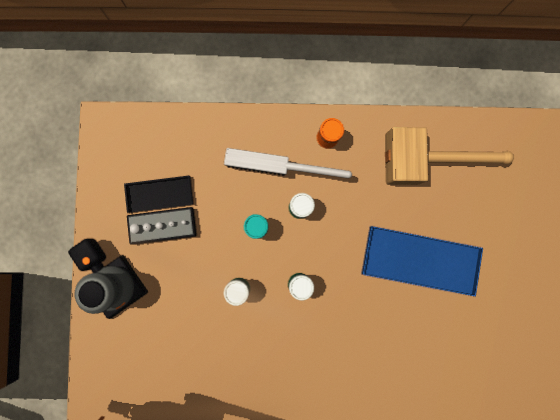

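View pics/scene0.png

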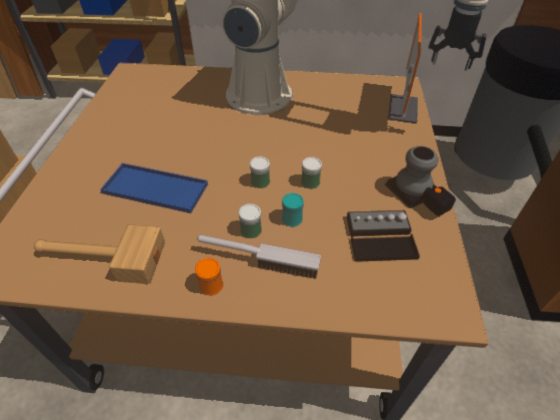

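View pics/wrist0.png

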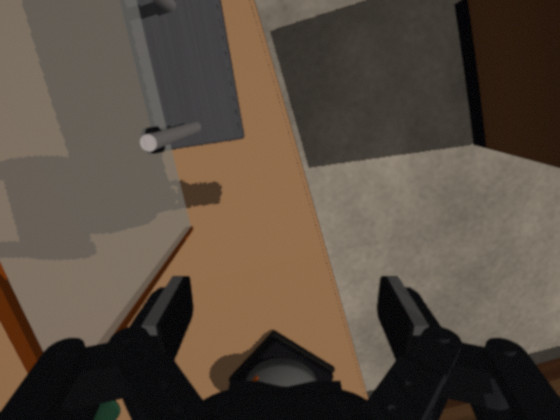

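```bash
python3 - <<'E'
from h import *
L=lambda t:pickle.load(open(t+'.pkl','rb'))
t=L('top0');s=L('scene0');w=L('wrist0')
hsv=cv2.cvtColor(t['frame'],cv2.COLOR_RGB2HSV)
m=((hsv[...,1]<70)&(hsv[...,2]>150)).astype(np.uint8)
n,_,st,c=cv2.connectedComponentsWithStats(m)
for i in range(1,n):
    if st[i,4]>100: print('white',c[i],st[i],onplane(t,c[i],75).round(1),bydepth(t,c[i]).round(1))
m=((hsv[...,0]>105)&(hsv[...,0]<125)&(hsv[...,1]>150)&(hsv[...,2]>50)).astype(np.uint8)
n,_,st,c=cv2.connectedComponentsWithStats(m)
for i in range(1,n):
    if st[i,4]>1000:
        cs,_=cv2.findContours((_==i).astype(np.uint8),0,2); b=cv2.minAreaRect(cs[0]); bp=cv2.boxPoints(b)
        print('blue',c[i],b); P=np.array([onplane(t,p,18)for p in bp]);print(P.round(1),P.mean(0)); print(np.linalg.norm(np.diff(P,axis=0),axis=1))
for name,uv in dict(teal=(256,227),orange=(331,131)).items(): print(name,onplane(t,uv,75).round(1),bydepth(t,uv))
# all points tall
for nm,f in (('scene',s),('wrist',w)):
    print(nm)
    for v in range(5,420,25):
        for u in range(5,560,25):
            if f['depth'][v,u]>0:
                p=bydepth(f,(u,v))
                if p[2]>15 and -100<p[0]<900 and 100<p[1]<700 and nm=='scene' and u>330: print((u,v),p.round(0))
cv2.imwrite('pics/crop_scene.png',cv2.resize(s['frame'][0:240,350:560,::-1],None,fx=2.5,fy=2.5,interpolation=2))
cv2.imwrite('pics/crop_top.png',cv2.resize(t['frame'][100:320,200:400,::-1],None,fx=2.7,fy=2.7,interpolation=2))
E
```

```text
white [177.6549727  118.66103587] [    0    48   560   232 33151] [850.2 353.4  75. ] [8.734e+02 3.712e+02 2.000e-01]
white [272.83798502 162.79782165] [ 224  148  127   29 1469] [749.1 132.9  75. ] [754.9 132.6  45.6]
white [301.74145299 204.57692308] [290 193  25  24 468] [653.5  66.4  75. ] [653.8  66.1  71.8]
white [301.06748466 287.39263804] [289 276  25  24 489] [467.1  67.5  75. ] [466.6  67.2  70.8]
white [235.64489796 292.66938776] [224 281  25  25 490] [454.7 213.8  75. ] [454.3 214.1  71.7]
white [ 43.36842105 406.21621622] [  0 398  67  22 703] [204.2 633.2  75. ] [-138.4 1089.  -749.2]
blue [422.40560714 260.75951211] ((422.4540100097656, 260.7333679199219), (115.96874237060547, 48.091129302978516), 11.142889976501465)
[[ 494.6  -81.1   18. ]
 [ 608.1 -104.7   18. ]
 [ 555.2 -384.4   18. ]
 [ 441.5 -358.    18. ]] [ 524.86019505 -232.0520661    18.        ]
[115.89767255 284.60618759 116.77157602]
teal [601.7 169.9  75. ] [601.87482706 170.02543054  70.97378811]
orange [825.2  -1.3  75. ] [826.12048643  -1.77344845  71.76900523]
scene
(455, 5) [194. 561. 420.]
(480, 5) [217. 616. 431.]
(455, 30) [212. 574. 363.]
(480, 55) [216. 662. 299.]
(405, 105) [187. 500. 108.]
(430, 155) [472. 525. 141.]
(405, 180) [484. 477.  58.]
(430, 180) [479. 546.  59.]
(430, 205) [553. 541.  36.]
(355, 230) [649. 338.  23.]
(380, 230) [642. 403.  22.]
(405, 230) [632. 469.  17.]
wrist
```

View pics/crop_scene.png

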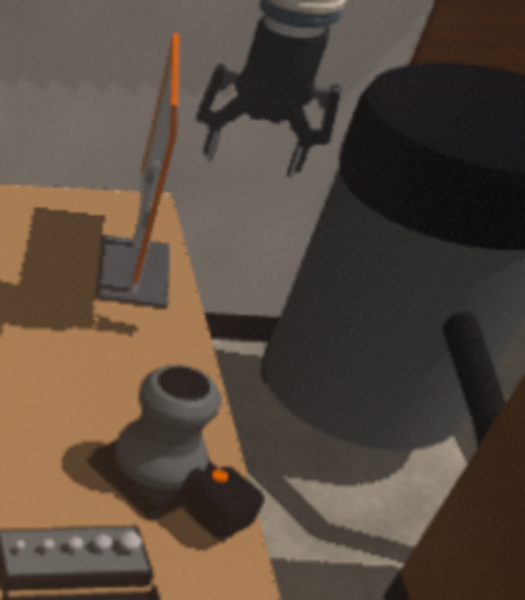

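View pics/crop_top.png

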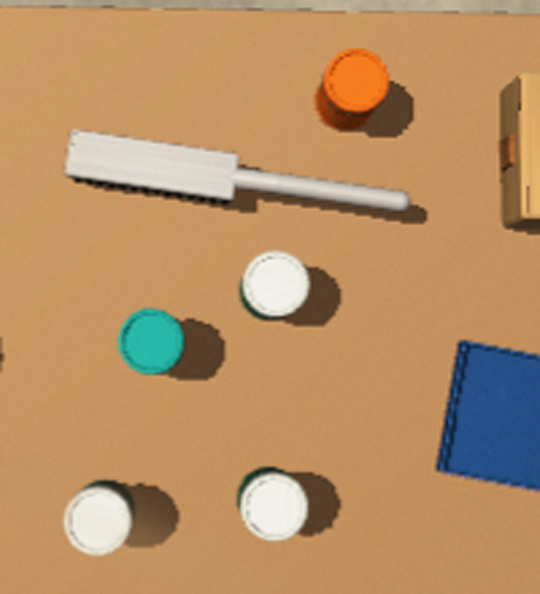

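```bash
python3 - <<'E'
from h import *
L=lambda t:pickle.load(open(t+'.pkl','rb'))
t=L('top0');s=L('scene0');w=L('wrist0')
for f,nm,rg in ((s,'scene',(0,130,390,435)),(w,'wrist',(0,420,0,240))):
    hsv=cv2.cvtColor(f['frame'],cv2.COLOR_RGB2HSV)
    m=(hsv[...,0]<12)&(hsv[...,1]>190)
    vs,us=np.nonzero(m)
    k=(vs>=rg[0])&(vs<rg[1])&(us>=rg[2])&(us<rg[3])
    P=[(u,v,*bydepth(f,(u,v)).round(0)) for u,v in list(zip(us[k],vs[k]))[::12 if nm=='scene' else 60] if f['depth'][v,u]>0]
    print(nm);[print(p) for p in P]
print('base scene z0:',[onplane(s,p,5).round(0) for p in [(391,121),(391,95),(417,97),(416,122)]])
print('wrist grey',[(p,bydepth(w,p).round(0)) for p in [(40,150),(90,300),(150,100),(200,100),(152,140),(60,40),(190,230),(130,330),(5,265),(40,400),(20,330)]])
hsv=cv2.cvtColor(s['frame'],cv2.COLOR_RGB2HSV)
m=((hsv[...,1]<70)&(hsv[...,2]>140)).astype(np.uint8);m[:150]=0;m[245:]=0
n,_,st,c=cv2.connectedComponentsWithStats(m)
for i in range(1,n):
    if st[i,4]>60: print('white',c[i],st[i],onplane(s,c[i],75).round(1))
E
```

```text
scene
(np.int64(419), np.int64(15), np.float64(-89.0), np.float64(541.0), np.float64(281.0))
wrist
(np.int64(191), np.int64(229), np.float64(186.0), np.float64(504.0), np.float64(87.0))
(np.int64(4), np.int64(274), np.float64(125.0), np.float64(513.0), np.float64(279.0))
(np.int64(0), np.int64(286), np.float64(128.0), np.float64(513.0), np.float64(283.0))
(np.int64(8), np.int64(293), np.float64(132.0), np.float64(511.0), np.float64(280.0))
(np.int64(12), np.int64(299), np.float64(134.0), np.float64(512.0), np.float64(280.0))
(np.int64(10), np.int64(306), np.float64(136.0), np.float64(511.0), np.float64(281.0))
(np.int64(18), np.int64(312), np.float64(140.0), np.float64(511.0), np.float64(280.0))
(np.int64(9), np.int64(319), np.float64(141.0), np.float64(507.0), np.float64(282.0))
(np.int64(19), np.int64(323), np.float64(144.0), np.float64(510.0), np.float64(282.0))
(np.int64(24), np.int64(327), np.float64(146.0), np.float64(509.0), np.float64(280.0))
(np.int64(18), np.int64(332), np.float64(147.0), np.float64(507.0), np.float64(281.0))
(np.int64(33), np.int64(338), np.float64(152.0),
[... 792 characters left out ...]
5.])), ((40, 400), array([151., 541., 315.])), ((20, 330), array([146., 509., 282.]))]
white [ 17.17321016 168.72748268] [  0 150  38  49 433] [ 557.  -604.8   75. ]
white [ 40.59259259 158.6712963 ] [ 32 150  21  22 216] [ 509.6 -559.4   75. ]
white [259.58525346 162.93087558] [250 156  20  14 217] [471.   69.9  75. ]
white [311.85046729 163.42056075] [302 157  20  14 214] [459.2 216.5  75. ]
white [507.28711656 193.45030675] [472 175  64  33 815] [529.5 737.1  75. ]
white [463.52222222 214.34814815] [454 201  26  23 270] [616.5 604.1  75. ]
white [249.56291391 211.82781457] [239 204  22  17 302] [657.9  68.6  75. ]
white [218.20737327 240.42396313] [198 235  50  10 217] [754.9   8.3  75. ]
```

Candidates in the top image: white or bare-metal lids at (302,205), (301,287) and (236,293), each with a green body. The look-alikes are turquoise at (256,227) and orange at (331,131). The close crop confirms that the three metal-lidded tins are the right ones. An upright panel near (0..190, 510), with its top at about 282, also stands between the start pose and the tins, so I'll go up and over it.

Emit:
send_rows([
  [0,-0.05,0,0,-1.5,0],
  [0,-0.05,0,0,-1.5,0],
  [0,-0.05,0,0,-1.5,0],
  [0,-0.05,0,0,-1.5,0],
  [0.034,0,-0.0325,0,0,0],
  [0.034,0,-0.0325,0,0,0],
  [0.034,0,-0.0325,0,0,0],
  [0.034,0,-0.0325,0,0,0],
], gripper=1, squeeze=80)

```text
clock: 0.95
eef_pos: [289.8, 443.9, 399.9]
tcp_rot: [-1.571, -0.0, -0.186]
contact_force: [0.9, -0.6, -0.8]
opening: 1.002
```

Emit:
send_rows([
  [0.029,0.02,-0.027,0,0,0],
  [0.029,0.02,-0.027,0,0,0],
  [0.029,0.02,-0.027,0,0,0],
  [0.029,0.02,-0.027,0,0,0],
  [0.029,0.02,-0.027,0,0,0],
  [0.029,0.02,-0.027,0,0,0],
  [0.029,0.02,-0.027,0,0,0],
  [0,0,0,0,0,0],
])

```text
clock: 1.75
eef_pos: [454.1, 218.1, 257.3]
tcp_rot: [-1.575, 0.003, -0.191]
contact_force: [-0.8, 0.1, -0.1]
opening: 1.002
```

```bash
cat >> h.py <<'E'
def to(x,y,z,yaw=None):
    s=r.sense();p=s['eef_pos'];M=R.from_euler('xyz',s['tcp_rot']).as_matrix()
    print('clk',s['clock'],'pos',p.round(1),'rot',s['tcp_rot'].round(3),'F',s['contact_force'].round(2),'shift mm tool',(M.T@(np.array([x,y,z])-p)).round(1))
E
python3 - <<'E'
from h import *
f=grab('wrist','w1');to(457,215,150)
E
```

```text
clk 1.8 pos [453.6 220.  258.6] rot [-1.573  0.002 -0.191] F [-1.02  1.   -0.26] shift mm tool [  4.6 108.6  -4.1]
```

View pics/w1.png

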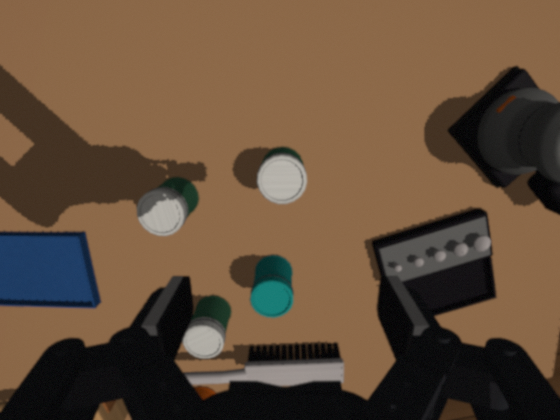

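```bash
python3 - <<'E'
from h import *
f=pickle.load(open('w1.pkl','rb'))
g=cv2.cvtColor(f['frame'],cv2.COLOR_RGB2HSV)
m=((g[...,1]<60)&(g[...,2]>110)).astype(np.uint8)
m=cv2.morphologyEx(m,cv2.MORPH_CLOSE,np.ones((5,5)))
n,_,st,c=cv2.connectedComponentsWithStats(m)
for i in range(1,n):
    if 800<st[i,4]<4000:
        x,y,w,h=st[i,:4]; print(c[i].round(1),st[i],onplane(f,c[i],75).round(1),bydepth(f,c[i]).round(1),'L/R',onplane(f,(x,c[i][1]),75).round(1),onplane(f,(x+w,c[i][1]),75).round(1))
E
```

```text
[281.7 179.2] [ 257  155   50   49 1920] [455.1 214.   75. ] [455.6 213.8  72.9] L/R [449.9 187.   75. ] [460.4 241.5  75. ]
[163.6 217. ] [ 138  194   47   42 1279] [473.2  70.1  75. ] [473.8  69.2  73.1] L/R [467.5  40.1  75. ] [477.9  95.   75. ]
[203.3 341.5] [ 183  325   42   34 1086] [654.6  67.   75. ] [655.5  66.5  73.8] L/R [649.9  39.7  75. ] [659.7  96.1  75. ]
[279.3 374.2] [ 188  363  156   23 2216] [729.3 156.8  75. ] [755.  151.2  49.3] L/R [707.   29.1  75. ] [746.7 246.2  75. ]
```

Emit:
send_rows([
  [0.0025,0.03,-0.0045,0,0,0],
  [0,0.04,0,0,0,0],
  [0,0.04,0,0,0,0],
  [0,0.02,0,0,0,0],
  [0,0.0,0,0,0,0],
  [0,0,0,0,0,0],
])

```text
clock: 2.4
eef_pos: [455.3, 218.2, 131.0]
tcp_rot: [-1.57, -0.0, -0.186]
contact_force: [0.3, 0.4, 0.6]
opening: 1.001
```

```bash
python3 - <<'E'
from h import *
to(455,214,26)
E
```

```text
clk 2.4 pos [455.3 218.2 131. ] rot [-1.57  -0.    -0.186] F [0.29 0.4  0.61] shift mm tool [  0.4 105.   -4.2]
```

Emit:
send_rows([
  [0.0003,0.02,-0.004,0,0,0],
  [0,0.03,0,0,0,0],
  [0,0.03,0,0,0,0],
  [0,0.02,0,0,0,0],
  [0,0.005,0,0,0,0],
  [0,0,0,0,0,0],
  [0,0,0,0,0,0],
])

```text
clock: 3.1
eef_pos: [456.0, 214.0, 26.7]
tcp_rot: [-1.569, -0.002, -0.187]
contact_force: [0.2, -0.1, -0.5]
opening: 0.997
```

```bash
python3 - <<'E'
from h import *
to(455,214,26)
E
```

```text
clk 3.1 pos [456.  214.   26.7] rot [-1.569 -0.002 -0.187] F [ 0.16 -0.11 -0.51] shift mm tool [-1.   0.7 -0.2]
```

Emit:
send_rows([
  [0,0,0,0,0,0],
  [0,0,0,0,0,0],
  [0,0,0,0,0,0],
  [0,0,0,0,0,0],
  [0,0,0,0,0,0],
  [0,0,0,0,0,0],
  [0,0,0,0,0,0],
  [0,0,0,0,0,0],
], gripper=0)

```text
clock: 3.9
eef_pos: [455.4, 213.5, 26.7]
tcp_rot: [-1.57, -0.001, -0.187]
contact_force: [-3.7, -1.4, 16.5]
opening: 0.625
```

Emit:
send_rows([
  [0,-0.005,0,0,0,0],
  [0,-0.015,0,0,0,0],
  [0,-0.01,0,0,0,0],
  [0,0,0,0,0,0],
  [0,0,0,0,0,0],
  [0,0,0,0,0,0],
  [0,0,0,0,0,0],
])

```text
clock: 4.6
eef_pos: [454.3, 213.0, 54.5]
tcp_rot: [-1.571, 0.001, -0.187]
contact_force: [0.2, -0.0, -1.9]
opening: 0.621
```

```bash
python3 - <<'E'
from h import *
for i in range(3):
    grab('wrist','wg1' if i==0 else None)
    s=r.sense(); print(s['contact_force'].round(2),s['wrist_torque'].round(3),s['eef_pos'].round(1),s['opening'])
E
```

```text
[ 0.26  0.1  -2.49] [ 0.    -0.005 -0.01 ] [454.3 213.1  54.6] 0.6206530509993055
[-0.06  0.31 -2.6 ] [-0.021  0.034  0.019] [454.5 213.1  54.7] 0.6197343193699963
[-0.1   0.1  -2.46] [-0.011  0.039 -0.036] [454.5 213.2  54.7] 0.6258180250006284
```

View pics/wg1.png

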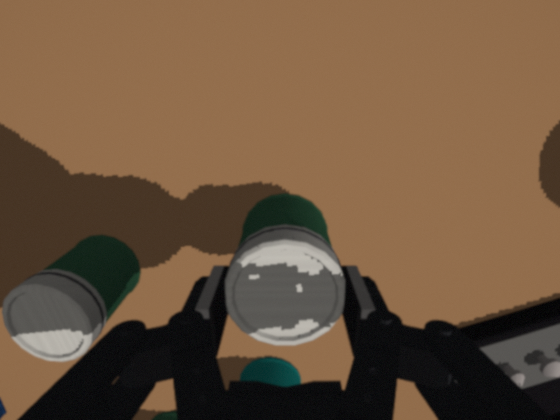

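The picture shows the tin held upright, with its lid at (285,290). The reading is about 2.5 N, so this tin is around 0.25 kg. I'll set it back down and weigh the others before placing any.

Emit:
send_rows([
  [0,0.012,0,0,0,0],
  [0,0.01,0,0,0,0],
  [0,0.004,0,0,0,0],
  [0,0.0015,0,0,0,0],
  [0,0,0,0,0,0],
  [0,0,0,0,0,0],
])

```text
clock: 5.35
eef_pos: [454.8, 213.3, 27.5]
tcp_rot: [-1.571, -0.0, -0.187]
contact_force: [0.2, -0.2, -2.8]
opening: 0.618
```

Emit:
send_rows([
  [0,0.0008,0,0,0,0],
  [0,0.0005,0,0,0,0],
  [0,0,0,0,0,0],
  [0,0,0,0,0,0],
])

```text
clock: 5.75
eef_pos: [455.0, 213.3, 26.8]
tcp_rot: [-1.57, -0.0, -0.187]
contact_force: [-2.4, -0.8, 5.8]
opening: 0.621
```

Emit:
send_rows([
  [0,0,0,0,0,0],
  [0,0,0,0,0,0],
  [0,0,0,0,0,0],
  [0,0,0,0,0,0],
], gripper=1)

```text
clock: 6.15
eef_pos: [454.8, 213.3, 26.3]
tcp_rot: [-1.571, -0.0, -0.187]
contact_force: [-0.1, -0.0, -0.5]
opening: 0.998
```

Emit:
send_rows([
  [0,-0.015,0,0,0,0],
  [0,-0.03,0,0,0,0],
  [0,-0.035,0,0,0,0],
  [0,-0.035,0,0,0,0],
  [0,-0.01,0,0,0,0],
])

```text
clock: 6.65
eef_pos: [456.6, 214.1, 154.7]
tcp_rot: [-1.568, -0.004, -0.187]
contact_force: [0.5, 0.7, -0.4]
opening: 0.999
```

```bash
python3 - <<'E'
from h import *
to(468.5,68.5,140)
E
```

```text
clk 6.65 pos [456.6 214.1 154.7] rot [-1.568 -0.004 -0.187] F [ 0.48  0.74 -0.37] shift mm tool [  38.7   14.5 -140.9]
```

Emit:
send_rows([
  [0.0095,0,-0.035,0,0,0],
  [0.0095,0,-0.035,0,0,0],
  [0.0095,0,-0.035,0,0,0],
  [0.0095,0,-0.035,0,0,0],
  [0,0,0,0,0,0],
  [0,0,0,0,0,0],
])

```text
clock: 7.25
eef_pos: [465.8, 68.0, 150.8]
tcp_rot: [-1.571, 0.001, -0.189]
contact_force: [0.4, -0.7, -0.6]
opening: 0.999
```

```bash
python3 - <<'E'
from h import *
f=grab('wrist','w2')
to(468.5,68.5,26)
E
```

```text
clk 7.3 pos [465.8  68.7 150.9] rot [-1.571e+00  1.000e-03 -1.880e-01] F [-0.56 -0.27 -0.26] shift mm tool [  2.7 124.9   0.3]
```

View pics/w2.png

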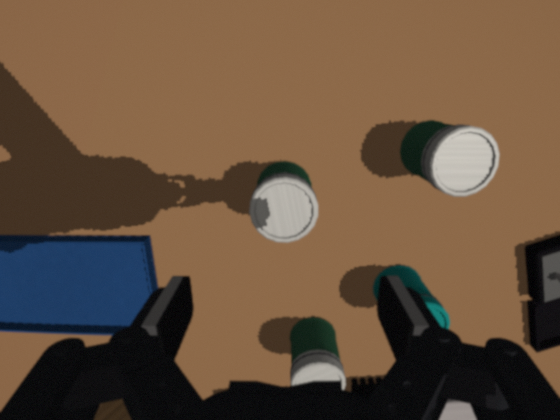

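```bash
python3 - <<'E'
from h import *
f=pickle.load(open('w2.pkl','rb'))
print(onplane(f,(284,208.5),75),onplane(f,(460,160),75)); to(*onplane(f,(284,208.5),75)[:2],26)
E
```

```text
[466.43917415  67.49449483  75.        ] [453.00795527 209.46750249  75.        ]
clk 7.3 pos [465.8  68.7 150.9] rot [-1.571e+00  1.000e-03 -1.880e-01] F [-0.56 -0.27 -0.26] shift mm tool [  0.9 124.9  -1.1]
```

The lid at (284,208) puts tin B at (466.5, 67.5), which agrees with the earlier estimate. Descending.

Emit:
send_rows([
  [0.001,0.02,-0.001,0,0,0],
  [0,0.03,0,0,0,0],
  [0,0.03,0,0,0,0],
  [0,0.03,0,0,0,0],
  [0,0.012,0,0,0,0],
  [0,0.002,0,0,0,0],
  [0,0,0,0,0,0],
  [0,0,0,0,0,0],
])

```text
clock: 8.1
eef_pos: [467.9, 67.8, 28.4]
tcp_rot: [-1.57, -0.002, -0.187]
contact_force: [-0.1, -0.2, 0.5]
opening: 1.005
```

Emit:
send_rows([
  [0,0,0,0,0,0],
  [0,0,0,0,0,0],
  [0,0,0,0,0,0],
  [0,0,0,0,0,0],
  [0,0,0,0,0,0],
  [0,0,0,0,0,0],
], gripper=0)

```text
clock: 8.7
eef_pos: [467.7, 67.3, 28.7]
tcp_rot: [-1.57, -0.002, -0.187]
contact_force: [-2.5, -2.6, 14.9]
opening: 0.62
```

Emit:
send_rows([
  [0,-0.005,0,0,0,0],
  [0,-0.015,0,0,0,0],
  [0,-0.01,0,0,0,0],
  [0,0,0,0,0,0],
  [0,0,0,0,0,0],
  [0,0,0,0,0,0],
  [0,0,0,0,0,0],
])

```text
clock: 9.4
eef_pos: [466.4, 67.4, 56.8]
tcp_rot: [-1.571, 0.001, -0.187]
contact_force: [-0.2, -0.6, -2.6]
opening: 0.624
```

```bash
cat > weigh.py <<'E'
from h import *
F=[]
for i in range(4):
    grab('wrist'); s=r.sense(); F.append(s['contact_force'])
print(s['clock'],np.array(F).round(2)[:,2],np.mean(F,axis=0).round(2),s['wrist_torque'].round(3),s['eef_pos'].round(1),s['opening'])
E
python3 weigh.py
```

```text
9.6 [-3.17 -3.23 -2.71 -1.95] [ 0.22  0.1  -2.76] [0.006 0.026 0.067] [466.6  67.4  57. ] 0.6196387904008928
```

Around 0.28 kg, which is close to the first tin. I'll set it back and weigh the third.

Emit:
send_rows([
  [0,0.012,0,0,0,0],
  [0,0.01,0,0,0,0],
  [0,0.004,0,0,0,0],
  [0,0.0015,0,0,0,0],
  [0,0.0008,0,0,0,0],
  [0,0.0005,0,0,0,0],
  [0,0,0,0,0,0],
  [0,0,0,0,0,0],
])

```text
clock: 10.4
eef_pos: [466.5, 67.2, 28.9]
tcp_rot: [-1.571, 0.001, -0.187]
contact_force: [-3.1, -1.7, 5.4]
opening: 0.62
```

Emit:
send_rows([
  [0,0,0,0,0,0],
  [0,0,0,0,0,0],
  [0,0,0,0,0,0],
  [0,0,0,0,0,0],
], gripper=1)

```text
clock: 10.8
eef_pos: [467.0, 67.5, 28.6]
tcp_rot: [-1.571, -0.0, -0.187]
contact_force: [-0.6, 0.0, -0.9]
opening: 0.997
```

Emit:
send_rows([
  [0,-0.015,0,0,0,0],
  [0,-0.03,0,0,0,0],
  [0,-0.035,0,0,0,0],
  [0,-0.035,0,0,0,0],
  [0,-0.01,0,0,0,0],
])

```text
clock: 11.3
eef_pos: [468.9, 67.8, 156.9]
tcp_rot: [-1.569, -0.005, -0.187]
contact_force: [0.2, -0.2, -0.6]
opening: 1.003
```

```bash
python3 - <<'E'
from h import *
to(654.5,67,150)
E
```

```text
clk 11.3 pos [468.9  67.8 156.9] rot [-1.569 -0.005 -0.187] F [ 0.19 -0.16 -0.64] shift mm tool [182.5   7.8  33.8]
```

Emit:
send_rows([
  [0.036,0,0.007,0,0,0],
  [0.037,0,0.007,0,0,0],
  [0.037,0,0.007,0,0,0],
  [0.037,0,0.007,0,0,0],
  [0.037,0,0.007,0,0,0],
  [0,0,0,0,0,0],
  [0,0,0,0,0,0],
  [0,0,0,0,0,0],
])

```text
clock: 12.1
eef_pos: [652.7, 67.5, 152.7]
tcp_rot: [-1.571, 0.002, -0.187]
contact_force: [0.5, 0.1, -0.0]
opening: 1.0
```

```bash
python3 - <<'E'
from h import *
f=grab('wrist','w3')
to(654.5,67,26)
E
```

```text
clk 12.15 pos [652.8  67.6 153. ] rot [-1.571e+00  1.000e-03 -1.870e-01] F [-0.54  0.38 -0.09] shift mm tool [  2.  127.   -0.2]
```

View pics/w3.png

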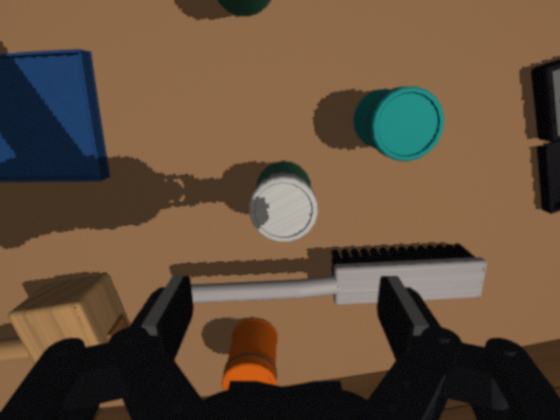

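The lid sits at (284,208), the same relative spot as the last tin. The brush handle near row 290 stays clear of the jaws.

Emit:
send_rows([
  [0.0015,0.02,-0.0005,0,0,0],
  [0,0.03,0,0,0,0],
  [0,0.03,0,0,0,0],
  [0,0.03,0,0,0,0],
  [0,0.013,0,0,0,0],
  [0,0.002,0,0,0,0],
  [0,0,0,0,0,0],
  [0,0,0,0,0,0],
])

```text
clock: 12.95
eef_pos: [656.6, 67.0, 30.2]
tcp_rot: [-1.57, -0.002, -0.187]
contact_force: [0.2, 1.0, 0.8]
opening: 1.0
```

Emit:
send_rows([
  [0,0,0,0,0,0],
  [0,0,0,0,0,0],
  [0,0,0,0,0,0],
  [0,0,0,0,0,0],
  [0,0,0,0,0,0],
  [0,0,0,0,0,0],
], gripper=0)

```text
clock: 13.55
eef_pos: [656.5, 66.6, 30.2]
tcp_rot: [-1.571, -0.002, -0.187]
contact_force: [-2.2, -2.1, 9.2]
opening: 0.616
```

Emit:
send_rows([
  [0,-0.005,0,0,0,0],
  [0,-0.015,0,0,0,0],
  [0,-0.01,0,0,0,0],
  [0,0,0,0,0,0],
  [0,0,0,0,0,0],
  [0,0,0,0,0,0],
  [0,0,0,0,0,0],
])

```text
clock: 14.25
eef_pos: [655.0, 66.8, 57.9]
tcp_rot: [-1.571, 0.001, -0.187]
contact_force: [-0.5, 0.1, -4.6]
opening: 0.621
```

```bash
python3 weigh.py
```

```text
14.45 [-6.5  -5.73 -5.74 -5.27] [-0.05  0.09 -5.81] [ 0.041 -0.013 -0.015] [655.3  66.8  58.1] 0.6204438576739539
```

The third tin reads about 5.8 N (0.58 kg), clearly the heaviest. I'll set it back and then place the two light ones.

Emit:
send_rows([
  [0,0.012,0,0,0,0],
  [0,0.01,0,0,0,0],
  [0,0.004,0,0,0,0],
  [0,0.001,0,0,0,0],
  [0,0.0008,0,0,0,0],
  [0,0.0005,0,0,0,0],
  [0,0,0,0,0,0],
  [0,0,0,0,0,0],
])

```text
clock: 15.25
eef_pos: [655.6, 66.7, 30.5]
tcp_rot: [-1.571, -0.0, -0.187]
contact_force: [-0.2, -0.8, -1.7]
opening: 0.615
```

Emit:
send_rows([
  [0,0.0006,0,0,0,0],
  [0,0,0,0,0,0],
  [0,0,0,0,0,0],
])

```text
clock: 15.55
eef_pos: [655.9, 66.7, 30.4]
tcp_rot: [-1.571, -0.001, -0.187]
contact_force: [-3.2, -3.1, 5.3]
opening: 0.621
```

Emit:
send_rows([
  [0,0,0,0,0,0],
  [0,0,0,0,0,0],
  [0,0,0,0,0,0],
  [0,0,0,0,0,0],
], gripper=1)

```text
clock: 15.95
eef_pos: [655.7, 67.0, 29.6]
tcp_rot: [-1.571, -0.0, -0.187]
contact_force: [-0.1, 0.3, 0.4]
opening: 0.999
```

Emit:
send_rows([
  [0,-0.015,0,0,0,0],
  [0,-0.03,0,0,0,0],
  [0,-0.035,0,0,0,0],
  [0,-0.035,0,0,0,0],
  [0,-0.01,0,0,0,0],
])

```text
clock: 16.45
eef_pos: [658.0, 67.1, 160.1]
tcp_rot: [-1.569, -0.007, -0.187]
contact_force: [0.9, -0.0, 0.7]
opening: 1.002
```

```bash
python3 - <<'E'
from h import *
to(466.5,67.3,150)
E
```

```text
clk 16.45 pos [658.   67.1 160.1] rot [-1.569 -0.007 -0.187] F [ 0.86 -0.01  0.66] shift mm tool [-188.3    8.8  -35.5]
```

Emit:
send_rows([
  [-0.037,0,-0.007,0,0,0],
  [-0.037,0,-0.007,0,0,0],
  [-0.037,0,-0.007,0,0,0],
  [-0.037,0,-0.007,0,0,0],
  [-0.037,0,-0.007,0,0,0],
  [0,0.01,0,0,0,0],
  [0,0,0,0,0,0],
  [0,0,0,0,0,0],
])

```text
clock: 17.25
eef_pos: [468.3, 67.0, 144.9]
tcp_rot: [-1.571, -0.001, -0.187]
contact_force: [0.1, -0.1, 0.0]
opening: 1.004
```

```bash
python3 - <<'E'
from h import *
to(466.5,67.3,28)
E
```

```text
clk 17.25 pos [468.3  67.  144.9] rot [-1.571e+00 -1.000e-03 -1.870e-01] F [ 0.09 -0.05  0.04] shift mm tool [ -1.9 116.9  -0. ]
```

Emit:
send_rows([
  [-0.002,0.02,0,0,0,0],
  [0,0.03,0,0,0,0],
  [0,0.03,0,0,0,0],
  [0,0.025,0,0,0,0],
  [0,0.01,0,0,0,0],
  [0,0.001,0,0,0,0],
  [0,0,0,0,0,0],
  [0,0,0,0,0,0],
])

```text
clock: 18.05
eef_pos: [466.5, 67.4, 29.7]
tcp_rot: [-1.57, -0.002, -0.187]
contact_force: [-0.7, -0.1, 0.1]
opening: 0.999
```

Emit:
send_rows([
  [0,0,0,0,0,0],
  [0,0,0,0,0,0],
  [0,0,0,0,0,0],
  [0,0,0,0,0,0],
  [0,0,0,0,0,0],
  [0,0,0,0,0,0],
], gripper=0)

```text
clock: 18.65
eef_pos: [466.0, 67.2, 30.0]
tcp_rot: [-1.57, -0.002, -0.187]
contact_force: [-3.7, -2.6, 16.1]
opening: 0.621
```

Emit:
send_rows([
  [0,-0.005,0,0,0,0],
  [0,-0.015,0,0,0,0],
  [0,-0.02,0,0,0,0],
  [0,-0.02,0,0,0,0],
  [0,-0.01,0,0,0,0],
  [0,0,0,0,0,0],
])

```text
clock: 19.25
eef_pos: [466.1, 67.4, 99.7]
tcp_rot: [-1.57, -0.002, -0.187]
contact_force: [1.1, 0.4, -2.4]
opening: 0.618
```

```bash
python3 - <<'E'
from h import *
# refine tray
t=grab('top','top1'); hsv=cv2.cvtColor(t['frame'],cv2.COLOR_RGB2HSV)
m=((hsv[...,0]>105)&(hsv[...,0]<125)&(hsv[...,1]>150)&(hsv[...,2]>30)).astype(np.uint8)
cs,_=cv2.findContours(m,0,2);c=max(cs,key=cv2.contourArea);P=np.array([onplane(t,p,18)for p in cv2.boxPoints(cv2.minAreaRect(c))]);print(P.round(1),P.mean(0))
w=[p for p in []]
d=np.array([.186,.9826]);C=np.array([525,-232]);print(C+62*d,C-62*d)
to(*(C-62*d),100)
E
```

```text
[[ 493.8  -81.2   18. ]
 [ 607.9 -104.7   18. ]
 [ 555.9 -384.2   18. ]
 [ 441.5 -358.    18. ]] [ 524.76719903 -232.03612468   18.        ]
[ 536.532  -171.0788] [ 513.468  -292.9212]
clk 19.3 pos [465.4  67.2  98.8] rot [-1.57e+00 -1.00e-03 -1.87e-01] F [-0.34 -0.06 -2.9 ] shift mm tool [ 114.2   -1.2 -344.9]
```

View pics/top1.png

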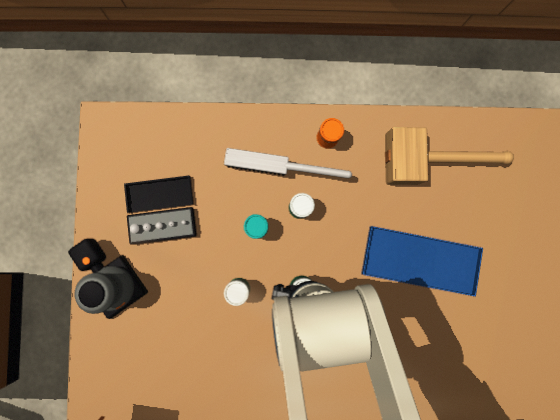

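The top view shows everything else in place. The tray corners give its centre as (525,-232), turned -10.7°.

Emit:
send_rows([
  [0.005,-0.005,-0.015,0,0,0],
  [0.013,0,-0.04,0,0,0],
  [0.013,0,-0.04,0,0,0],
  [0.013,0,-0.04,0,0,0],
  [0.013,0,-0.04,0,0,0],
  [0.013,0,-0.04,0,0,0],
  [0.013,0,-0.04,0,0,0],
  [0.013,0,-0.04,0,0,0],
])

```text
clock: 20.1
eef_pos: [503.8, -241.9, 102.1]
tcp_rot: [-1.57, 0.002, -0.187]
contact_force: [1.4, 0.5, -2.2]
opening: 0.619
```

Emit:
send_rows([
  [0.013,0,-0.035,0,0,0],
  [0.005,0,-0.012,0,0,0],
  [0,0,0,0,0,0],
  [0,0,0,0,0,0],
  [0,0,0,0,0,0],
])

```text
clock: 20.6
eef_pos: [513.0, -288.5, 102.9]
tcp_rot: [-1.57, 0.002, -0.186]
contact_force: [0.4, -0.1, -3.5]
opening: 0.618
```

```bash
python3 - <<'E'
from h import *
f=grab('wrist','w4'); to(513.5,-293,33)
E
```

```text
clk 20.65 pos [ 513.2 -288.5  103.2] rot [-1.57e+00  1.00e-03 -1.86e-01] F [-0.36  0.01 -2.96] shift mm tool [ 1.2 70.2 -4.4]
```

View pics/w4.png

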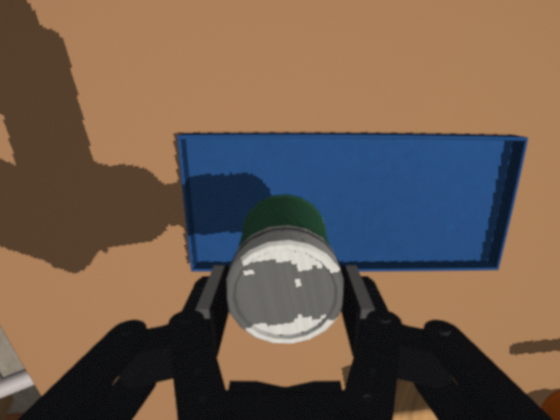

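```bash
python3 - <<'E'
from h import *
f=pickle.load(open('w4.pkl','rb'))
P=np.array([onplane(f,p,18) for p in [(178,134),(525,137),(498,271),(192,271)]]);print(P.round(1),P.mean(0).round(1))
E
```

```text
[[ 441.2 -359.3   18. ]
 [ 492.8  -88.2   18. ]
 [ 612.3 -107.6   18. ]
 [ 559.4 -381.4   18. ]] [ 526.4 -234.1   18. ]
```

Emit:
send_rows([
  [0.0015,0.015,-0.004,0,0,0],
  [0,0.02,0,0,0,0],
  [0,0.015,0,0,0,0],
  [0,0.01,0,0,0,0],
  [0,0.005,0,0,0,0],
  [0,0.002,0,0,0,0],
  [0,0,0,0,0,0],
  [0,0,0,0,0,0],
])

```text
clock: 21.45
eef_pos: [514.8, -294.5, 37.2]
tcp_rot: [-1.571, -0.001, -0.187]
contact_force: [-0.1, 0.1, -2.8]
opening: 0.616
```

Emit:
send_rows([
  [0,0.0015,0,0,0,0],
  [0,0.001,0,0,0,0],
  [0,0.001,0,0,0,0],
  [0,0.0005,0,0,0,0],
  [0,0,0,0,0,0],
  [0,0,0,0,0,0],
])

```text
clock: 22.05
eef_pos: [514.7, -294.4, 33.2]
tcp_rot: [-1.571, -0.001, -0.187]
contact_force: [-2.0, 0.5, 6.1]
opening: 0.616
```

Emit:
send_rows([
  [0,0,0,0,0,0],
  [0,0,0,0,0,0],
  [0,0,0,0,0,0],
  [0,0,0,0,0,0],
], gripper=1)

```text
clock: 22.45
eef_pos: [514.4, -294.2, 32.5]
tcp_rot: [-1.571, 0.0, -0.187]
contact_force: [0.3, 0.1, -0.4]
opening: 0.999
```

Emit:
send_rows([
  [0,-0.015,0,0,0,0],
  [0,-0.03,0,0,0,0],
  [0,-0.035,0,0,0,0],
  [0,-0.035,0,0,0,0],
  [0,-0.01,0,0,0,0],
  [0,0,0,0,0,0],
])

```text
clock: 23.05
eef_pos: [515.6, -294.9, 160.2]
tcp_rot: [-1.572, -0.004, -0.187]
contact_force: [0.3, -0.5, -0.1]
opening: 1.0
```

```bash
python3 - <<'E'
from h import *
f=grab('wrist','w5'); to(454.8,213.3,160)
E
```

```text
clk 23.1 pos [ 514.6 -294.3  158.4] rot [-1.571e+00 -1.000e-03 -1.870e-01] F [-0.18 -0.4  -1.03] shift mm tool [-153.1   -2.1  487.7]
```

View pics/w5.png

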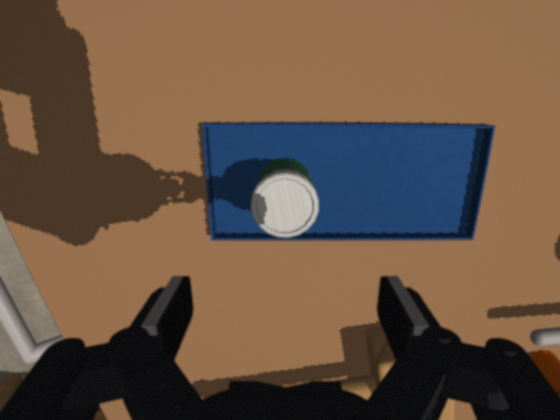

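The picture shows the tin standing upright in the tray, with its lid at (285,205). Now for the other light tin.

Emit:
send_rows([
  [-0.008,0,0.025,0,0,0],
  [-0.014,0,0.044,0,0,0],
  [-0.014,0,0.044,0,0,0],
  [-0.014,0,0.044,0,0,0],
  [-0.014,0,0.044,0,0,0],
  [-0.014,0,0.044,0,0,0],
  [-0.014,0,0.044,0,0,0],
  [-0.014,0,0.044,0,0,0],
])

```text
clock: 23.9
eef_pos: [470.4, 54.2, 156.1]
tcp_rot: [-1.572, 0.003, -0.187]
contact_force: [0.8, -0.3, 0.9]
opening: 1.001
```

Emit:
send_rows([
  [-0.014,0,0.044,0,0,0],
  [-0.014,0,0.044,0,0,0],
  [-0.014,0,0.044,0,0,0],
  [-0.005,0,0.023,0,0,0],
  [0,0,0,0,0,0],
  [0,0,0,0,0,0],
  [0,0,0,0,0,0],
])

```text
clock: 24.6
eef_pos: [454.2, 212.6, 156.7]
tcp_rot: [-1.572, 0.001, -0.188]
contact_force: [-0.6, -0.1, -1.3]
opening: 0.999
```

```bash
python3 - <<'E'
from h import *
f=grab('wrist','w6'); to(454.8,213.3,29)
E
```

```text
clk 24.65 pos [454.4 212.4 156.9] rot [-1.572e+00  1.000e-03 -1.880e-01] F [1.65 0.86 0.89] shift mm tool [  0.3 127.9   1.1]
```

View pics/w6.png

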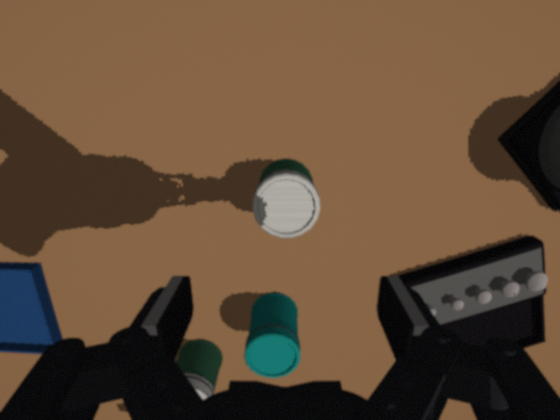

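The tin is centred between the jaws (lid at 286,205). The case, at (480,290), clears the jaws. Descending.

Emit:
send_rows([
  [0,0.02,0.001,0,0,0],
  [0,0.03,0,0,0,0],
  [0,0.03,0,0,0,0],
  [0,0.03,0,0,0,0],
  [0,0.015,0,0,0,0],
  [0,0.002,0,0,0,0],
  [0,0,0,0,0,0],
  [0,0,0,0,0,0],
])

```text
clock: 25.45
eef_pos: [455.8, 214.6, 31.5]
tcp_rot: [-1.57, -0.001, -0.188]
contact_force: [0.2, -0.4, -0.2]
opening: 1.003
```

Emit:
send_rows([
  [0,0,0,0,0,0],
  [0,0,0,0,0,0],
  [0,0,0,0,0,0],
  [0,0,0,0,0,0],
  [0,0,0,0,0,0],
  [0,0,0,0,0,0],
], gripper=0)

```text
clock: 26.05
eef_pos: [455.9, 214.8, 32.1]
tcp_rot: [-1.57, -0.002, -0.187]
contact_force: [-2.5, -3.9, 15.3]
opening: 0.612
```

Emit:
send_rows([
  [0,-0.005,0,0,0,0],
  [0,-0.015,0,0,0,0],
  [0,-0.03,0,0,0,0],
  [0,-0.04,0,0,0,0],
  [0,-0.03,0,0,0,0],
  [0,-0.01,0,0,0,0],
  [0,0,0,0,0,0],
])

```text
clock: 26.75
eef_pos: [455.6, 215.1, 161.6]
tcp_rot: [-1.569, -0.002, -0.187]
contact_force: [0.3, 0.1, -3.3]
opening: 0.613
```

```bash
python3 weigh.py; python3 - <<'E'
from h import *
to(536.5,-171,155)
E
```

```text
26.95 [-2.79 -3.26 -3.08 -2.71] [-0.18  0.07 -2.96] [-0.034 -0.048 -0.045] [453.8 214.2 158.8] 0.6125899922636043
clk 26.95 pos [453.8 214.2 158.8] rot [-1.573  0.002 -0.187] F [ 0.23  0.22 -2.71] shift mm tool [ 152.9    4.1 -363.1]
```

Emit:
send_rows([
  [0.008,0,-0.018,0,0,0],
  [0.017,0,-0.04,0,0,0],
  [0.017,0,-0.04,0,0,0],
  [0.017,0,-0.04,0,0,0],
  [0.017,0,-0.04,0,0,0],
  [0.017,0,-0.04,0,0,0],
  [0.017,0,-0.04,0,0,0],
  [0.017,0,-0.04,0,0,0],
])

```text
clock: 27.75
eef_pos: [523.6, -103.4, 159.0]
tcp_rot: [-1.571, 0.003, -0.187]
contact_force: [1.0, -0.4, -2.6]
opening: 0.613
```

Emit:
send_rows([
  [0.017,0,-0.04,0,0,0],
  [0.009,0,-0.023,0,0,0],
  [0,0,0,0,0,0],
  [0,0,0,0,0,0],
  [0,0,0,0,0,0],
  [0,0,0,0,0,0],
])

```text
clock: 28.35
eef_pos: [537.8, -167.3, 160.2]
tcp_rot: [-1.571, 0.001, -0.186]
contact_force: [0.2, -0.7, -1.7]
opening: 0.615
```

```bash
python3 - <<'E'
from h import *
f=grab('wrist','w7'); to(536.5,-171,35)
E
```

```text
clk 28.4 pos [ 538.  -167.3  160.4] rot [-1.571e+00  1.000e-03 -1.860e-01] F [ 0.21  0.94 -2.12] shift mm tool [ -0.7 125.4  -3.9]
```

View pics/w7.png

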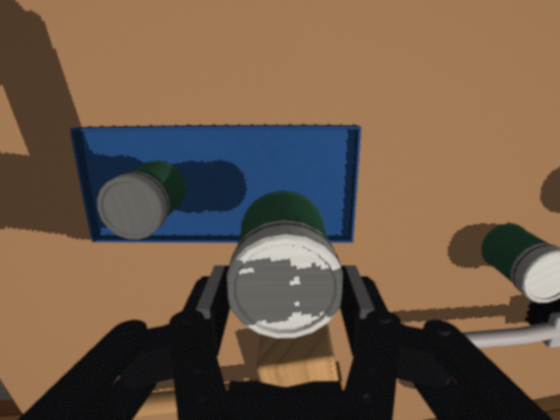

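Emit:
send_rows([
  [-0.0015,0.015,-0.004,0,0,0],
  [0,0.03,0,0,0,0],
  [0,0.03,0,0,0,0],
  [0,0.025,0,0,0,0],
  [0,0.015,0,0,0,0],
  [0,0.005,0,0,0,0],
  [0,0,0,0,0,0],
  [0,0,0,0,0,0],
])

```text
clock: 29.2
eef_pos: [536.9, -172.2, 41.6]
tcp_rot: [-1.571, -0.002, -0.187]
contact_force: [-0.2, -0.1, -1.4]
opening: 0.613
```

Emit:
send_rows([
  [0,0.002,0,0,0,0],
  [0,0.0015,0,0,0,0],
  [0,0.001,0,0,0,0],
  [0,0.001,0,0,0,0],
  [0,0.0005,0,0,0,0],
  [0,0,0,0,0,0],
  [0,0,0,0,0,0],
])

```text
clock: 29.9
eef_pos: [536.5, -172.3, 35.3]
tcp_rot: [-1.571, -0.001, -0.187]
contact_force: [-0.4, 0.4, 5.5]
opening: 0.614
```

Emit:
send_rows([
  [0,0,0,0,0,0],
  [0,0,0,0,0,0],
  [0,0,0,0,0,0],
  [0,0,0,0,0,0],
], gripper=1)

```text
clock: 30.3
eef_pos: [536.0, -172.1, 34.5]
tcp_rot: [-1.571, 0.0, -0.187]
contact_force: [0.8, 0.8, 0.5]
opening: 1.001
```

Emit:
send_rows([
  [0,-0.015,0,0,0,0],
  [0,-0.03,0,0,0,0],
  [0,-0.035,0,0,0,0],
  [0,-0.035,0,0,0,0],
  [0,-0.01,0,0,0,0],
  [0,0,0,0,0,0],
])

```text
clock: 30.9
eef_pos: [537.2, -172.5, 162.1]
tcp_rot: [-1.571, -0.004, -0.187]
contact_force: [0.4, 0.4, 0.1]
opening: 1.0
```

```bash
python3 - <<'E'
from h import *
f=grab('wrist','w8'); to(655.5,66.8,160)
E
```

```text
clk 30.95 pos [ 536.2 -172.2  160.3] rot [-1.571e+00 -1.000e-03 -1.870e-01] F [-0.16  0.43 -0.43] shift mm tool [ 72.8   0.4 257. ]
```

View pics/w8.png

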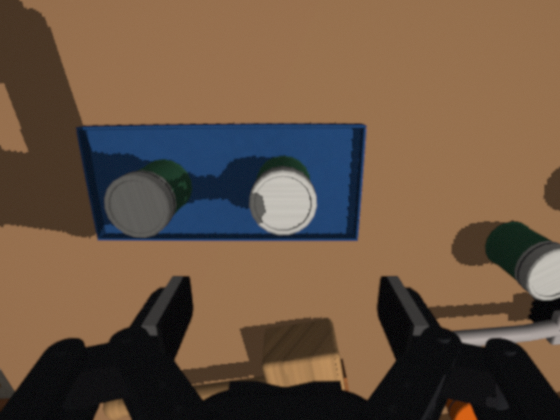

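Both light tins stand upright in the tray (lids at (140,203) and (283,200)). Now I'll fetch the heaviest.

Emit:
send_rows([
  [0.007,0,0.02,0,0,0],
  [0.011,0,0.04,0,0,0],
  [0.011,0,0.04,0,0,0],
  [0.011,0,0.04,0,0,0],
  [0.011,0,0.04,0,0,0],
  [0.011,0,0.04,0,0,0],
  [0.009,0,0.032,0,0,0],
  [0.002,0,0.005,0,0,0],
])

```text
clock: 31.75
eef_pos: [655.6, 70.1, 157.3]
tcp_rot: [-1.571, 0.002, -0.184]
contact_force: [0.1, -0.8, 0.4]
opening: 1.003
```

Emit:
send_rows([
  [0,0,0,0,0,0],
  [0,0,0,0,0,0],
  [0,0,0,0,0,0],
  [0,0,0,0,0,0],
])

```text
clock: 32.15
eef_pos: [655.1, 65.6, 159.5]
tcp_rot: [-1.571, 0.0, -0.188]
contact_force: [-1.0, -0.3, -1.4]
opening: 0.999
```

```bash
python3 - <<'E'
from h import *
f=grab('wrist','w9'); to(655.5,66.8,30)
E
```

```text
clk 32.2 pos [655.2  65.8 159.7] rot [-1.571  0.    -0.188] F [ 0.44 -0.07  1.11] shift mm tool [1.000e-01 1.297e+02 1.000e+00]
```

View pics/w9.png

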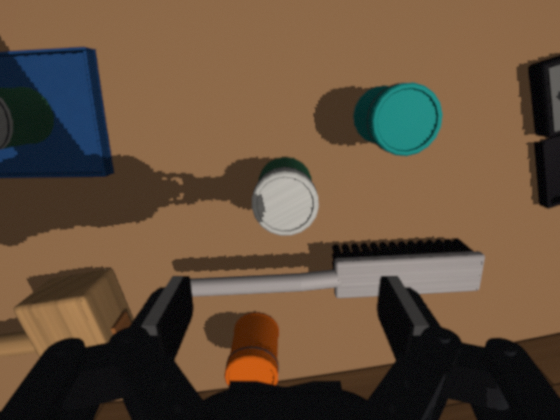

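The heavy tin is centred (lid at 286,202).

Emit:
send_rows([
  [0,0.02,0.001,0,0,0],
  [0,0.03,0,0,0,0],
  [0,0.03,0,0,0,0],
  [0,0.03,0,0,0,0],
  [0,0.015,0,0,0,0],
  [0,0.003,0,0,0,0],
  [0,0,0,0,0,0],
  [0,0,0,0,0,0],
])

```text
clock: 33.0
eef_pos: [656.9, 67.8, 33.1]
tcp_rot: [-1.57, -0.002, -0.187]
contact_force: [1.0, 1.2, 0.4]
opening: 0.999
```

Emit:
send_rows([
  [0,0,0,0,0,0],
  [0,0,0,0,0,0],
  [0,0,0,0,0,0],
  [0,0,0,0,0,0],
  [0,0,0,0,0,0],
  [0,0,0,0,0,0],
], gripper=0)

```text
clock: 33.6
eef_pos: [656.8, 67.5, 33.5]
tcp_rot: [-1.571, -0.002, -0.187]
contact_force: [-1.8, -2.9, 10.2]
opening: 0.613
```

Emit:
send_rows([
  [0,-0.005,0,0,0,0],
  [0,-0.015,0,0,0,0],
  [0,-0.03,0,0,0,0],
  [0,-0.04,0,0,0,0],
  [0,-0.04,0,0,0,0],
  [0,-0.03,0,0,0,0],
  [0,-0.01,0,0,0,0],
  [0,0,0,0,0,0],
])

```text
clock: 34.4
eef_pos: [656.3, 68.0, 203.1]
tcp_rot: [-1.57, -0.002, -0.187]
contact_force: [-0.1, 0.3, -5.8]
opening: 0.612
```

Emit:
send_rows([
  [0,0,0,0,0,0],
  [0,0,0,0,0,0],
  [0,0,0,0,0,0],
  [0,0,0,0,0,0],
  [0,0,0,0,0,0],
])

```text
clock: 34.9
eef_pos: [655.5, 67.8, 200.9]
tcp_rot: [-1.571, 0.001, -0.187]
contact_force: [0.2, -0.0, -4.9]
opening: 0.611
```

```bash
python3 weigh.py; python3 - <<'E'
from h import *
grab('scene','s9');grab('wrist','w10');f=grab('top','top9')
E
```

```text
35.1 [-4.49 -6.3  -5.54 -5.87] [-0.24  0.21 -5.55] [ 0.02   0.004 -0.017] [655.7  67.8 201.5] 0.6070713985797288
```

View pics/s9.png

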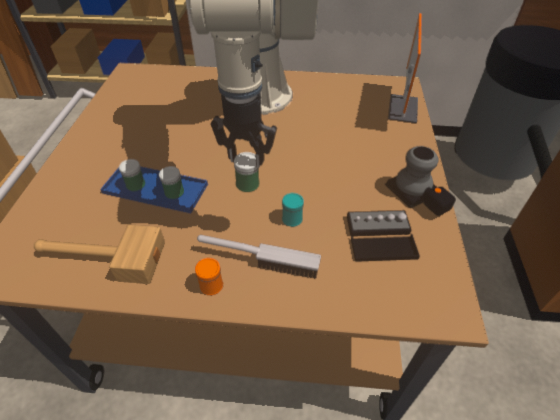

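View pics/top9.png

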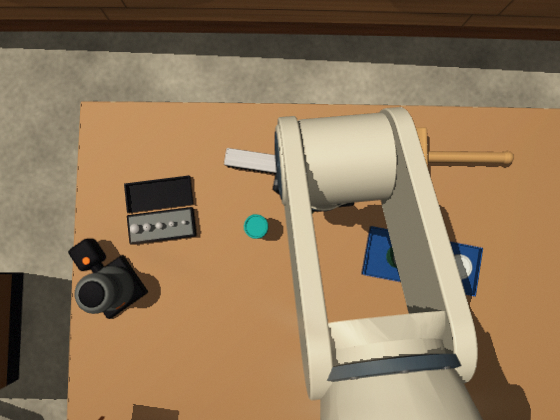

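View pics/w10.png

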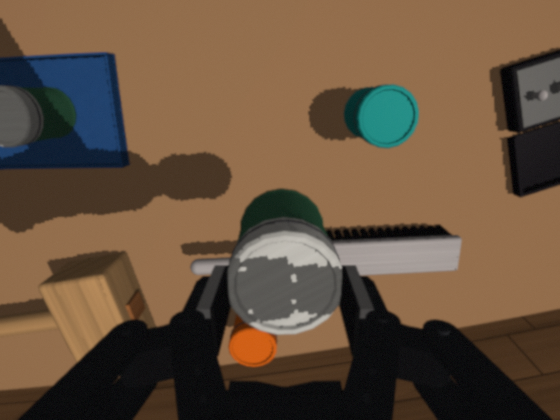

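The final views show the held tin upright at scene (247,172), with its base about 168 mm above the cart. Both tray tins stand at scene (131,175) and (171,182), and the bystanders haven't moved.

```bash
python3 -c "
from h import *
s=r.sense();print(s['clock'],s['eef_pos'],s['opening']);print(r.sign_off())"
```

```text
35.25 [655.71528251  67.82106148 201.65568517] 0.6086558019762128
the job is handed in; nothing more can be done
None
```

The job is done and handed in at 35.3 s: the two lighter tins stand upright in the blue tray, and the arm is holding the heaviest.

- **Weighing:** I lifted each tin a few centimetres and set it back before placing any. The readings were about 2.5 N, 2.8 N and 5.8 N. The heaviest is the one that stood at (655, 67), at about 0.58 kg. Two later readings agreed with this: 3.0 N for the first light tin and 5.6 N for the heavy one.
- **Placing:** I lowered each light tin gently onto the tray floor and opened the gripper only once the force showed contact. They stand about 62 mm either side of the tray's centre along its length.
- **Final checks:** The heaviest tin is held upright with its base about 168 mm above the cart. The sander, mallet, brush and case look unmoved. In the final top view the arm hides part of the brush and mallet, and one of the tray tins, but the scene camera shows them all in place.
- **Disagreements:** Force readings scattered by up to about 1 N, well below the 3 N gap between tins. The cameras disagreed by 2–4 mm on tin and tray positions. No check failed.

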